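# Stack the adapter hub and end cap on a turbo housing

### The arm

A 6-joint arm with a two-finger parallel gripper is mounted at the origin on the work surface. World frame = base frame: x ahead of the robot, y to its left, z up, the work surface at z = 0. Lengths are in mm, angles in rad, forces in N, time in s.
With the tool pointing down it reaches from about 300 to 775 mm from the base axis. Payload 14.6 kg.
Tool frame: the origin (TCP) lies on the centre line of the jaws, within the pads' length; the fingertips stand 19 mm ahead of it and the grasp point (between the pads) is the TCP (bot.tip_reach is the distance from the TCP to the fingertips, in mm); z points along the fingers, y is the line along which they close (so a half turn about z gives the same grasp; the last joint's range is limited). The gripper opens to 85 mm and grips with 20 to 120 N. Pads are 22 mm wide; open, the fingers measure 114 mm over their backs; the gripper's body (76 mm by 85 mm) begins 54 mm behind the grasp point. The pads swing forward as they close: fully open they stand 13 mm farther back than shut.
Start: joints at [1.041, 0.3, 1.521, -0, 1.321, -0.067], TCP at [245.546, 492.135, 250.281] pointing down, gripper open.
Joint ranges: [-3.03, 3.03], [-0.79, 2.21], [0.23, 2.52], [-1.04, 4.18], [0, 3.07], [-2.55, 2.55]. Speed limits (rad/s): [2.22, 2.22, 2.57, 3.14, 3.14, 3.14].

### API

Orientations are given as a unit quaternion [w, x, y, z].
In Python, from rig import bot gives the robot as it stands. Calls block until the motion is done:
- bot.move_to(position, orientation): joint-space move of the TCP to a pose.
- bot.servo_line(position, attitude=None, speed=150, until_force=None): straight line of the TCP; attitude=None keeps the orientation; speed is the mean speed in mm/s. With until_force (N) it stops when the force on the tool has changed by that much, and returns True; else False.
- bot.move_joints(angles): joint-space move.
- bot.move_gripper(opening, grip_force=None): finger opening in mm; grip_force is the grip in N (None keeps the last); returns when the fingers have stopped.
- bot.dwell(seconds).
- bot.ik(position, orientation): joint angles nearest the present ones, or None.
- bot.read_state(): the state.
- bot.read_camera(name): name is "scene" or "side" or "wrist"; returns a dict with "image" (480x640x3 uint8, blue, green, red), "depth" (480x640 float32, mm along the optical axis (not along the pixel's ray), 0 where there is no reading), "fovy" (degrees; the focal length in pixels is half the picture's height over the tangent of half this angle, whatever the lens; pixels are square), "cx", "cy" (the principal point, pixels), "eye" and "attitude" of the camera in the world; the wrist camera has in their place "mount" (4x4, takes a point from camera to tool coordinates, whose origin is the TCP and whose axes are the flange's). Camera axes: x right, y down, z forward; pixel columns grow to the right and rows downward; lengths in mm; the calibration is good to about 2 mm. The wrist camera is an equidistant fisheye: a pixel r from the principal point sees the ray r / f radians off the axis. A picture is of the moment at which its call begins: read the wrist's pose just before it.
A pose or a line that the arm cannot do raises bot.MotionError and nothing moves.
- bot.finish_job(): hands the job in; it is judged then, once.
The state is a dict: "clock": time; "joint_positions": joint angles; "qvel": joint speeds; "effort": joint torques, N m; "ee_pos": TCP position; "tool_rot": TCP orientation; "ft_force": force on the tool from outside, world axes, zero at the start; "moment": the same for the moment, N m; "grip_width": finger opening in mm; "grip_force": force on a finger pad.
Only numpy, scipy, OpenCV 4.12 (cv2) and the standard library are available. Lean on these libraries where they do the work, as an engineer would, in place of code of your own. Each camera call takes 0.05 s, during which the arm holds its last target. There are 200 camera calls.

### The job

Close up the turbo housing: seat the silver flanged hub, flange face down, over the steel centring spigot until it is fully home on the housing's face. Then seat the red end cap over the same spigot, flange down, so that it sits flush on top of the hub, and let go. Set the parts down rather than dropping them, and leave the blue cap where it is.

Things in the scene. Friction and masses are not known exactly. Their poses are not given: they have to be found in the camera images.
- housing: Grey cast turbo housing, fixed to the bench. Origin: centre of its underside, on the bench; z up. Round body about 140 mm wide on a 150 mm square plate, with a flat top face 100 mm wide, 50 mm above the origin. On the z axis an upright steel spigot, 27 mm thick, stands 72 mm tall on the face; its top 14 mm taper to an 8 mm tip. A pipe stub below face height runs along its +x, to 108 mm out.
- hub: Silver aluminium flanged hub, loose, about 0.22 kg, standing on its flange. Flange 90 mm in diameter, 10 mm thick, at the bottom; above it a neck 42 mm in diameter, up to 38 mm (grip it here from above). A 32 mm bore runs right through. Origin: centre of the flange's underside; z up along the bore. Its yaw does not matter.
- red_cap: Red end cap, loose, about 0.15 kg, standing on its flange: 76 mm in diameter, 8 mm thick. Above it a boss 40 mm in diameter, up to 46 mm, closed on top (grip it here from above). A blind bore, 32 mm wide and 38 mm deep, opens below. Origin: centre of the underside; z up. Seated, its underside lies 88 mm above the housing's origin. Its yaw does not matter.
- blue_cap: Blue end cap, loose, same shape and size as the red one, for another job: a bystander. Origin: centre of its underside.
Things that resemble listed ones, but are neither listed nor needed, are in the scene too. Of the things like the hub, leave any that is black; of the rest the smaller one is meant.

How it is judged:
By the outcome, as a careful person would: the job done as asked, in the order asked, and still so for the second after the job is handed in, with the robot touching nothing.
It also fails if it takes over 58 s, if anything falls off the work surface, if the arm or the gripper's body presses on something with over 40 N, if the wrist force passes 120 N, or if a joint passes its speed limit or range.

## Working session

There is one attempt and no reset: what is moved stays moved. The work goes in short steps, each a Python script; the robot and the scene stay as the last script left them, time stands still between calls to the robot, and variables do not carry over. Pictures are saved under pics/ and viewed, at most 10 in all, crops included, and the job is handed in when it is done.

```bash
ls; mkdir -p pics
python3 - <<'E'
from rig import bot
import cv2,numpy as np,pickle
d={}
for n in("scene","side"):
    c=bot.read_camera(n);d[n]=c;cv2.imwrite(f"pics/{n}0.png",c["image"])
    print(n,{k:v for k,v in c.items() if k not in("image","depth")},(c["depth"]>0).mean())
pickle.dump(d,open("d0.pkl","wb"))
print(bot.read_state())
E
```

```text
pics
scene {'fovy': 51.96640561028357, 'cx': 307.92859535294315, 'cy': 233.54437019868746, 'eye': array([1286.74011122,  495.79160861,  840.03213696]), 'attitude': array([-0.20005628,  0.45338784,  0.7927034 , -0.3550187 ])} 0.9906380208333333
side {'fovy': 43.93481885292337, 'cx': 320.180498259673, 'cy': 237.7190712245264, 'eye': array([ 299.44699227, -979.88906506,  738.00521035]), 'attitude': array([-0.46937959,  0.87416115, -0.11461765,  0.04886594])} 0.9958658854166667
{'clock': 0.1, 'joint_positions': array([ 1.04143153e+00,  3.00439972e-01,  1.52152740e+00,  1.67742236e-05,
        1.32073240e+00, -6.66094060e-02]), 'qvel': array([-0.00026518, -0.00107767, -0.00171208,  0.00111533, -0.00205676,
       -0.00056233]), 'effort': array([ 2.77140884e-03, -5.44375348e+01, -3.62369263e+01,  2.70649133e-05,
        3.00461914e-03, -9.54912889e-05]), 'ee_pos': array([245.43167794, 491.980037  , 249.76109469]), 'tool_rot': array([-1.70289849e-04,  2.29320710e-01,  9.73350762e-01, -5.26777127e-04]), 'ft_force': array([0.21884717, 0.01498681, 0.19914565]), 'moment': array([-0.0183407 ,  0.00935852, -0.05994224]), 'grip_force': 0.0, 'grip_width': 85.29137693994579}
```

View pics/scene0.png

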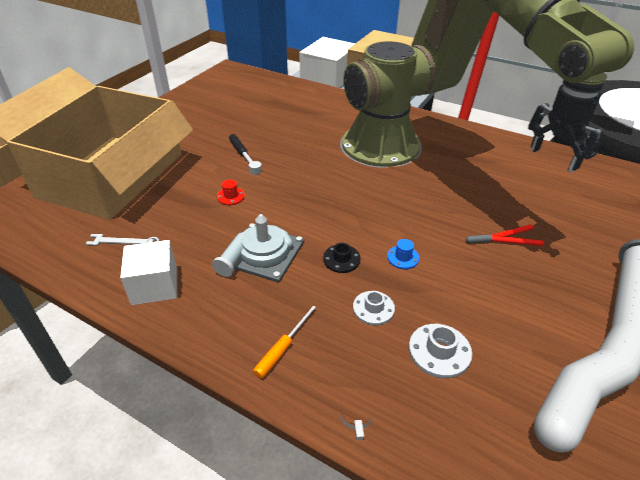

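View pics/side0.png

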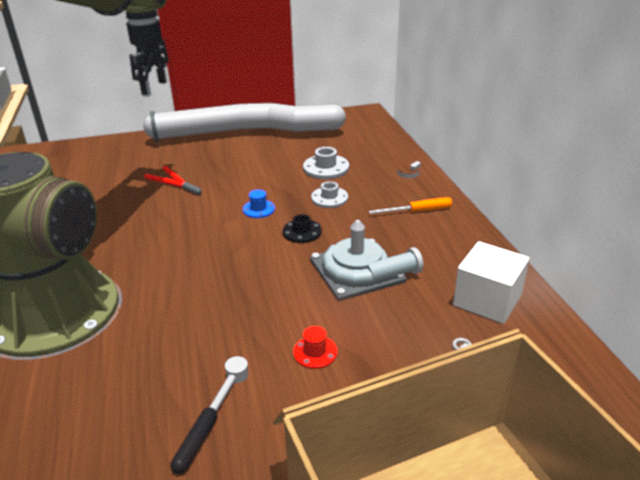

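Scene view: silver hub candidates are the small one (374,306), the large one (441,348) and the black one (342,257). By the description I choose the small silver one. The red cap is at (231,191), the blue cap at (403,253) and the spigot at (262,220). In the side view these sit at hub (330,192), red (315,345) and spigot (357,235).

```bash
cat > h.py <<'E'
import numpy as np,cv2
from scipy.spatial.transform import Rotation as R
from scipy.optimize import least_squares
def rot(q): return R.from_quat(np.roll(q,-1)).as_matrix()
def cloud(c):
    f=240/np.tan(np.radians(c["fovy"])/2); v,u=np.mgrid[:480,:640]; z=c["depth"]
    P=np.dstack([(u-c["cx"])/f*z,(v-c["cy"])/f*z,z])
    return P@rot(c["attitude"]).T+c["eye"]
def ray_plane(c,u,v,h):
    f=240/np.tan(np.radians(c["fovy"])/2)
    d=rot(c["attitude"])@np.array([(u-c["cx"])/f,(v-c["cy"])/f,1]);e=c["eye"]
    return e+d*(h-e[2])/d[2]
def circ(p,r=None):
    m=p.mean(0)
    s=least_squares(lambda x:np.hypot(*(p-x[:2]).T)-(x[2] if r is None else r),[*m,20],loss="soft_l1")
    return s.x
E
python3 - <<'E'
import pickle;from h import *
d=pickle.load(open("d0.pkl","rb"))
seeds={"scene":dict(hub=(374,306,24),big=(441,348,34),black=(342,257,20),red=(231,191,16),blue=(403,253,18),hous=(262,240,45)),
"side":dict(hub=(330,192,20),big=(326,162,25),black=(302,228,20),red=(315,345,24),blue=(258,203,17),hous=(357,255,45))}
for n,S in seeds.items():
    c=d[n];P=cloud(c)
    for k,(u,v,r) in S.items():
        p=P[v-r:v+r+1,u-r:u+r+1].reshape(-1,3)
        z=p[:,2]; 
        hi=np.percentile(z,99.7)
        top=p[(z>hi-5)]
        fl=p[(z>5)]
        if k=="hous": top=p[z>70]; fl=p[z>40];
        print(n,k,"zlow",np.round(np.percentile(z,5),1),"zmax",hi.round(1),"top mean",top.mean(0).round(1),len(top),"bbox mid",((fl.min(0)+fl.max(0))/2).round(1),"size",np.ptp(fl,axis=0).round(1))
        if k=="hous":
            q=p[abs(z-50)<4]; print("face",q.mean(0),len(q),"circ",circ(top[:,:2],13.5)[:2] )
            ring=p[(z>65)&(z<105)];print("spig",circ(ring[:,:2],13.5)[:2])
c=d["scene"];a=c["image"][270:400,330:490];cv2.imwrite("pics/crop1.png",cv2.resize(a,None,fx=4,fy=4,interpolation=2))
E
```

```text
scene hub zlow -1.3 zmax 840.0 top mean [1286.7  495.8  840. ] 9 bbox mid [927.1 354.1 422.5] size [719.3 283.4 835. ]
scene big zlow -1.2 zmax 840.0 top mean [1286.7  495.8  840. ] 22 bbox mid [914.6 429.5 422.5] size [744.3 132.6 835. ]
scene black zlow -1.2 zmax 840.0 top mean [1286.7  495.8  840. ] 10 bbox mid [881.3 291.6 422.5] size [811.  408.4 835. ]
scene red zlow -1.2 zmax 631.9 top mean [1286.7  495.8  840. ] 4 bbox mid [830.8  87.4 422.5] size [912.  816.8 835. ]
scene blue zlow -1.2 zmax 840.0 top mean [1286.7  495.8  840. ] 8 bbox mid [825.8 358.9 422.5] size [922.  273.8 835. ]
scene hous zlow -1.3 zmax 840.0 top mean [700.9  37.5 200.7] 268 bbox mid [913.2 193.7 440. ] size [747.1 604.1 800. ]
face [623.08980786 -47.96052775  50.36218987] 1098 circ [618.09862565 -27.2290109 ]
spig [600.24087838 -41.16852257]
side hub zlow -3.2 zmax 710.1 top mean [ 299.4 -979.9  738. ] 6 bbox mid [ 496.7 -292.8  371.5] size [ 394.4 1374.1  733. ]
side big zlow -3.5 zmax 738.0 top mean [ 299.4 -979.9  738. ] 10 bbox mid [ 507.2 -246.8  371.6] size [ 415.5 1466.2  732.9]
side black zlow -3.0 zmax 738.0 top mean [ 299.4 -979.9  738. ] 7 bbox mid [ 432.9 -404.   371.5] size [ 267.  1151.8  732.9]
side red zlow -2.8 zmax 738.0 top mean [ 299.4 -979.9  738. ] 9 bbox mid [ 398.1 -597.7  371.5] size [197.3 764.5 733. ]
side blue zlow -2.9 zmax 274.7 top mean [ 299.4 -979.9  738. ] 4 bbox mid [ 390.  -344.7  371.5] size [ 181.1 1270.4  733. ]
side hous zlow -3.1 zmax 738.0 top mean [ 565.8 -145.9  163.3] 356 bbox mid [ 491.3 -485.   389. ] size [383.7 989.8 698. ]
face [604.66034253 -55.64579641  48.77452743] 1130 circ [599.07978778 -40.47474765]
spig [599.12872037 -40.52401185]
```

View pics/crop1.png

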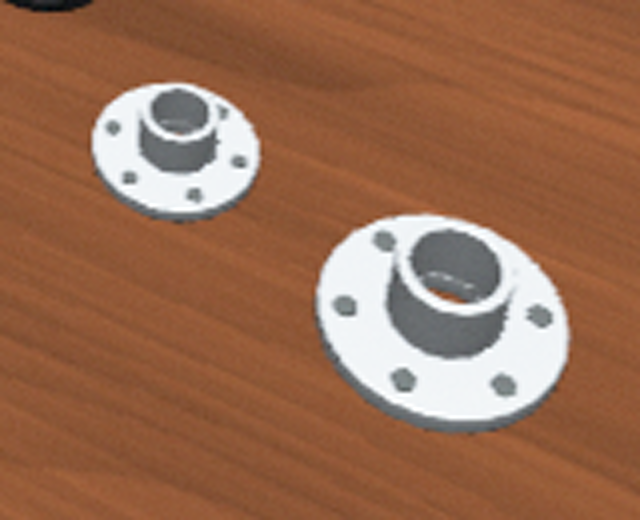

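The crop shows two light flanged hubs on their flanges. The small one is at crop (175,150), which is scene (374,307), and the large one is at crop (443,320). The small one is the target, and no black part is in the crop. The depth has dropouts, so I'll filter those out and refit.

Run:
```python
import pickle;from h import *
d=pickle.load(open("d0.pkl","rb"))
seeds={"scene":dict(hub=(374,306,26,38,21),big=(441,348,36,0,0),black=(342,257,20,0,0),red=(231,191,18,46,20),blue=(403,253,20,46,20),hous=(262,235,45,0,0)),
"side":dict(hub=(330,192,20,38,21),big=(326,162,25,0,0),black=(302,228,20,0,0),red=(315,345,26,46,20),blue=(258,203,19,46,20),hous=(357,255,45,0,0))}
for n,S in seeds.items():
    c=d[n];P=cloud(c)
    for k,(u,v,r,h,rr) in S.items():
        p=P[v-r:v+r+1,u-r:u+r+1].reshape(-1,3)
        p=p[(p[:,2]<130)]; z=p[:,2]; 
        if k=="hous":
            for lo,hi in((65,85),(85,104)):
                q=p[(z>lo)&(z<hi)];x=np.median(q[:,:2],0);q=q[np.hypot(*(q[:,:2]-x).T)<25]
                print("spig",lo,len(q),circ(q[:,:2],13.5)[:2].round(1))
            q=p[abs(z-50)<4];print("face",circ(cv2.convexHull(q[:,:2].astype(np.float32))[:,0],50)[:2].round(1),np.median(q[:,2]),"ztop",z.max())
            continue
        fl=p[z>5];m=np.median(fl[:,:2],0);fl=fl[np.hypot(*(fl[:,:2]-m).T)<80]
        hull=cv2.convexHull(fl[:,:2].astype(np.float32))[:,0]
        hz=np.percentile(fl[:,2],97)
        top=fl[fl[:,2]>h-3.5] if h else fl[fl[:,2]>hz-4]
        print(n,k,"ztop",hz.round(1),"flange circ",circ(hull).round(1),"topcirc",circ(cv2.convexHull(top[:,:2].astype(np.float32))[:,0],rr or None).round(1), len(top))
```

```text
scene hub ztop 39.2 flange circ [622.7 263.4  46. ] topcirc [624.4 263.6  20. ] 124
scene big ztop 52.9 flange circ [658.1 424.5  61.7] topcirc [657.6 424.2  28.5] 266
scene black ztop 39.1 flange circ [525.1 133.2  44.9] topcirc [524.6 132.5  20.7] 92
scene red ztop 48.9 flange circ [ 460.5 -256.7   53.5] topcirc [ 463.1 -247.6   20. ] 108
scene blue ztop 48.4 flange circ [436.1 262.1  45.9] topcirc [446.9 257.3  20. ] 171
spig 65 74 [600.4 -41.1]
spig 85 73 [600.  -41.2]
face [612.1 -42.8] 50.553084638928226 ztop 124.73313444772816
side hub ztop 37.4 flange circ [622.  261.   46.2] topcirc [622.6 262.   20. ] 60
side big ztop 51.1 flange circ [654.6 418.8  60.9] topcirc [655.4 421.6  30.5] 101
side black ztop 37.1 flange circ [522.  130.2  44.8] topcirc [521.5 130.9  21.2] 96
side red ztop 46.3 flange circ [ 459.1 -250.2   37.4] topcirc [ 459.7 -249.1   20. ] 305
side blue ztop 46.1 flange circ [443.6 254.4  37.4] topcirc [444.7 256.8  20. ] 108
spig 65 113 [599.2 -40.6]
spig 85 116 [598.9 -40.5]
face [600.3 -44. ] 48.738914065714766 ztop 122.5157723267198
```

```bash
cat >> h.py <<'E'
def down(psi):
    q=(R.from_euler("z",psi)*R.from_euler("x",np.pi)).as_quat(); return np.roll(q,1)
def wray(c,st,u,v,h):
    f=240/np.tan(np.radians(c["fovy"])/2); a=np.array([u-c["cx"],v-c["cy"]]);r=np.hypot(*a);t=r/f
    d=np.array([*(a/max(r,1e-9)*np.sin(t)),np.cos(t)])
    M=c["mount"];Rt=rot(st["tool_rot"]); e=Rt@M[:3,3]+st["ee_pos"]; d=Rt@M[:3,:3]@d
    return e+d*(h-e[2])/d[2]
def wproj(c,st,p):
    f=240/np.tan(np.radians(c["fovy"])/2);M=c["mount"];Rt=rot(st["tool_rot"])
    q=M[:3,:3].T@(Rt.T@(np.asarray(p)-st["ee_pos"])-M[:3,3]);t=np.arctan2(np.hypot(q[0],q[1]),q[2]);s=f*t/np.hypot(q[0],q[1])
    return c["cx"]+q[0]*s,c["cy"]+q[1]*s
E
python3 - <<'E'
from rig import bot
import pickle;from h import *
for p in([599.6,-40.9,220],[622.9,262.3,150],[461.2,-249.2,150]):
    for y in np.arange(-180,180,30):
        j=bot.ik(p,down(np.radians(y)))
        print(p,y,None if j is None else np.round(j,2)) if p[1]>0 else (print(p,y,np.round(j[5],2) if j is not None else None))
az=np.arctan2(-40.9,599.6)
c0=bot.read_state();cur=c0["tool_rot"]
E0=R.from_quat(np.roll(cur,-1))*R.from_euler("x",np.pi).inv(); psi0=E0.as_euler("zyx")[0]; print("psi0",psi0)
psi=psi0-1.1; D={}
for k,p in dict(sp=[570,-40.9,280],hub=[600,262.3,200]).items():
    bot.move_to(p,down(psi)); bot.dwell(.2)
    st=bot.read_state();c=bot.read_camera("wrist");D[k]=(st,c);cv2.imwrite(f"pics/w_{k}.png",c["image"]);print(st["clock"],st["ee_pos"],st["joint_positions"][5])
print(c["mount"],c["fovy"],c["cx"],c["cy"])
print("sp tip proj",wproj(D["sp"][1],D["sp"][0],[599.6,-40.9,122]),"hub top",wproj(c,st,[622.9,262.3,38]))
pickle.dump(D,open("d1.pkl","wb"))
a=np.hstack([cv2.resize(D[k][1]["image"],(400,300)) for k in D]);cv2.imwrite("pics/w1.png",a)
E
```

```text
[599.6, -40.9, 220] -180 -1.7
[599.6, -40.9, 220] -150 -2.22
[599.6, -40.9, 220] -120 None
[599.6, -40.9, 220] -90 None
[599.6, -40.9, 220] -60 2.49
[599.6, -40.9, 220] -30 1.97
[599.6, -40.9, 220] 0 1.44
[599.6, -40.9, 220] 30 0.92
[599.6, -40.9, 220] 60 0.39
[599.6, -40.9, 220] 90 -0.13
[599.6, -40.9, 220] 120 -0.65
[599.6, -40.9, 220] 150 -1.18
[622.9, 262.3, 150] -180 [ 0.34  0.67  1.22  0.    1.25 -1.23]
[622.9, 262.3, 150] -150 [ 0.34  0.67  1.22  0.    1.25 -1.75]
[622.9, 262.3, 150] -120 [ 0.34  0.67  1.22  0.    1.25 -2.27]
[622.9, 262.3, 150] -90 None
[622.9, 262.3, 150] -60 None
[622.9, 262.3, 150] -30 [ 0.34  0.67  1.22 -0.    1.25  2.44]
[622.9, 262.3, 150] 0 [ 0.34  0.67  1.22 -0.    1.25  1.92]
[622.9, 262.3, 150] 30 [ 0.34  0.67  1.22 -0.    1.25  1.39]
[622.9, 262.3, 150] 60 [ 0.34  0.67  1.22 -0.    1.25  0.87]
[622.9, 262.3, 150] 90 [ 0.34  0.67  1.22 -0.    1.25  0.34]
[622.9, 262.3, 150] 120 [ 0.34  0.67  1.22  0.    1.25 -0.18]
[622.9, 262.3, 150] 150 [ 0.34  0.67  1.22  0.    1.25 -0.7 ]
[461.2, -249.2, 150] -180 -2.14
[461.2, -249.2, 150] -150 None
[461.2, -24
[... 219 characters left out ...]
0 -0.57
[461.2, -249.2, 150] 120 -1.09
[461.2, -249.2, 150] 150 -1.61
psi0 2.678833377778625
2.5333 [570.03291139 -40.35889553 279.99430197] -0.14374392742702893
3.9833 [600.43052778 261.23295121 200.51435717] 0.34790924248220984
[[-4.94158640e-04 -9.62657994e-01 -2.70720045e-01  6.87677839e+01]
 [ 9.99999867e-01 -4.35886954e-04 -2.75371235e-04 -1.39031079e+00]
 [ 1.47084985e-04 -2.70720145e-01  9.62658081e-01 -1.24360459e+02]
 [ 0.00000000e+00  0.00000000e+00  0.00000000e+00  1.00000000e+00]] 65.70646984690485 318.012042056146 235.7117771369237
sp tip proj (np.float64(357.52403555353527), np.float64(223.65712734540276)) hub top (np.float64(348.00210677590184), np.float64(220.1919286939994))
```

View pics/w1.png

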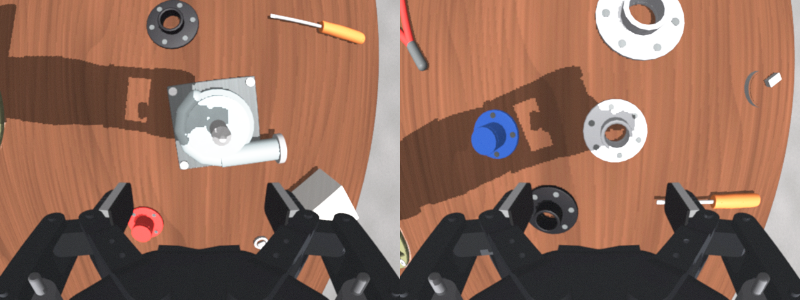

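Run:
```python
import pickle;from h import *
D=pickle.load(open("d1.pkl","rb")); out=[]
for k,pts in dict(sp=([599.6,-40.9,122],[599.6,-40.9,50]),hub=([622.9,262.3,38],[622.9,262.3,10])).items():
    st,c=D[k];im=c["image"].copy()
    print(k,st["qvel"].round(3),R.from_quat(np.roll(st["tool_rot"],-1)).as_matrix().round(3).tolist())
    for p,col in zip(pts,((0,0,255),(255,0,0))):
        u,v=wproj(c,st,p);print(u,v,c["depth"][int(v),int(u)]);cv2.circle(im,(int(u),int(v)),2,col,-1)
    # depth cloud, fisheye: depth along the optical axis
    f=240/np.tan(np.radians(c["fovy"])/2);v,u=np.mgrid[:480,:640];a=np.dstack([u-c["cx"],v-c["cy"]]).astype(float);r=np.linalg.norm(a,axis=2)+1e-9
    z=c["depth"];P=np.dstack([a*(np.tan(r/f)/r*z)[...,None],z]);M=c["mount"];Rt=rot(st["tool_rot"])
    W=(P@M[:3,:3].T+M[:3,3])@Rt.T+st["ee_pos"];W[z==0]=np.nan
    box=W[130:290,260:440].reshape(-1,3);box=box[~np.isnan(box[:,2])]
    if k=="hub":
        hp=box[(box[:,2]>33)&(box[:,2]<44)];hp=hp[np.hypot(*(hp[:,:2]-np.median(hp[:,:2],0)).T)<30]
        fl=box[(box[:,2]>6)&(box[:,2]<44)];fl=fl[np.hypot(*(fl[:,:2]-np.median(fl[:,:2],0)).T)<55]
        for q in(hp,fl):print(len(q),np.median(q[:,2]),circ(cv2.convexHull(q[:,:2].astype(np.float32))[:,0]))
    else:
        for lo,hi in((65,85),(85,105),(112,130)):
            q=box[(box[:,2]>lo)&(box[:,2]<hi)];print(lo,len(q),np.median(q,0),circ(q[:,:2],13.5 if lo<100 else None)[:2])
    print("bench z",np.nanmedian(W[60:120,300:400][...,2]))
    out.append(cv2.resize(im[140:280,270:430],None,fx=2.5,fy=2.5,interpolation=2))
cv2.imwrite("pics/w2.png",np.hstack(out))
```

```text
sp [-0.006 -0.001 -0.001 -0.001 -0.001 -0.001] [[-0.009, 1.0, -0.0], [1.0, 0.009, 0.0], [0.0, 0.0, -1.0]]
357.52403555353527 223.65712734540276 288.59918
349.9113191107899 205.95401989831558 298.59274
65 111 [593.00392356 -27.5464363   76.25977343] [598.27036319 -39.43111072]
85 132 [592.21149343 -28.24351442  95.93932458] [598.23025353 -39.61256438]
112 567 [597.33345748 -37.71877386 117.17080214] [597.97337066 -39.17458972]
bench z 0.7096729941305284
hub [ 0.006  0.002  0.001 -0.    -0.001  0.   ] [[-0.007, 1.0, 0.001], [1.0, 0.007, 0.0], [0.0, 0.001, -1.0]]
348.00210677590184 220.1919286939994 330.96393
345.46163417845975 212.76820069882635 331.094
967 38.46930503288502 [621.74505168 265.01070053  20.66654005]
7228 11.02781072764985 [621.65146087 264.90635282  44.68618931]
bench z 1.2989132324345292
```

View pics/w2.png

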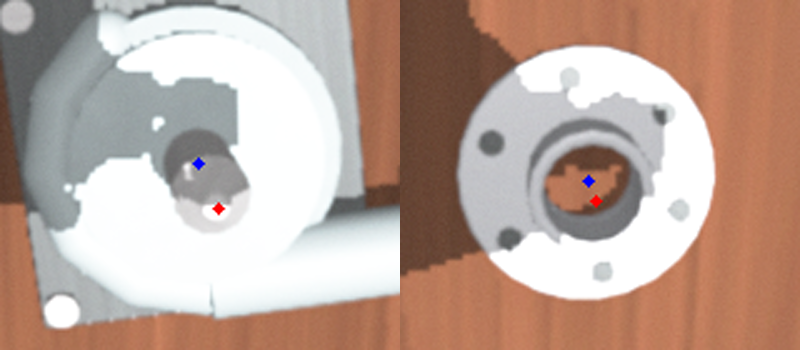

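The wrist fits agree with the fixed views. The hub's flange radius comes out at 44.7 mm with its top at 38.5 mm, and the markers fall on the spigot tip and bore within about 2 mm. I'll grasp the hub with two crossed grips so it centres on the tool.

```bash
cat >> h.py <<'E'
A,B=np.radians(45),np.radians(135)
def pick(bot,x,y,z,lift):
    bot.move_to([x,y,z+90],down(A)); bot.servo_line([x,y,z],speed=100)
    bot.move_gripper(30,20); s=bot.read_state();print("grip1",s["grip_width"],s["grip_force"],s["ee_pos"])
    bot.move_gripper(62); bot.move_to([x,y,z],down(B))
    bot.move_gripper(30,60); s=bot.read_state();print("grip2",s["grip_width"],s["grip_force"],s["ee_pos"],s["clock"])
    bot.servo_line([x,y,lift],speed=130); s=bot.read_state();print("lift",s["grip_width"],s["ft_force"],s["ee_pos"],s["clock"])
E
python3 - <<'E'
from rig import bot
from h import *
print(bot.tip_reach)
pick(bot,622.3,263.7,34,200)
bot.move_to([599,-40.3,200],down(B)); bot.dwell(.3)
s=bot.read_state();print(s["ee_pos"],s["ft_force"],s["moment"],s["grip_width"],s["clock"],bot.tip_reach)
import pickle;D={n:bot.read_camera(n) for n in("scene","side","wrist")};pickle.dump((s,D),open("d2.pkl","wb"))
a=np.hstack([cv2.resize(D["scene"]["image"][130:330,180:380],(400,400)),cv2.resize(D["side"]["image"][130:330,260:460],(400,400))]);cv2.imwrite("pics/s2.png",a)
E
```

```text
19.0
grip1 41.0785076396187 20.678175324574113 [622.510309   263.72038691  34.45923077]
grip2 40.67124705092805 61.003278493881226 [622.53220384 263.76720584  34.56351502] 8.4083
lift 40.52345694600506 [-1.19455192  0.13646514 -2.11874386] [622.05100563 263.58838193 198.97361804] 9.8333
[599.11902926 -39.64213733 199.91974193] [ 0.15991493  0.39140059 -1.66770952] [ 0.00417065 -0.05507529  0.00223293] 40.43892530507316 11.3 19.0
```

View pics/s2.png

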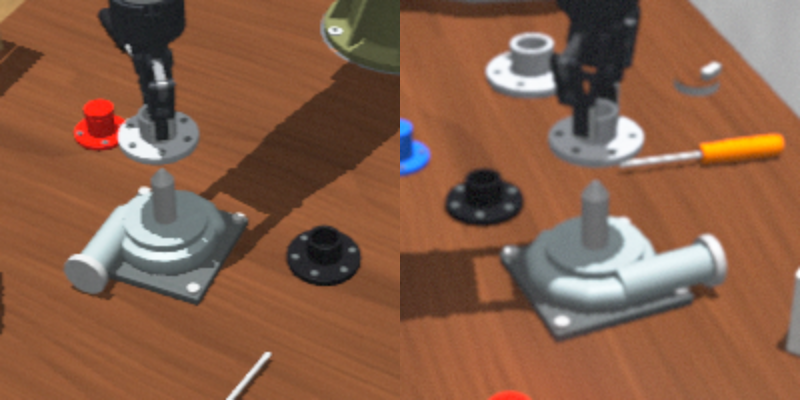

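The hub is held level above the spigot: scene crop (160,135) over tip (163,175), side crop (597,135) over tip (597,185). I'll measure hub and spigot in the same views so the calibration bias cancels.

Run:
```python
import pickle;from h import *
s,D=pickle.load(open("d2.pkl","rb"))
for n,(u0,u1,v0,v1) in dict(scene=(235,285,180,215),side=(325,390,170,220)).items():
    c=D[n];W=cloud(c);W[c["depth"]==0]=np.nan
    q=W[v0:v1,u0:u1].reshape(-1,3);q=q[np.abs(q[:,2]-173)<6]
    q=q[np.hypot(*(q[:,:2]-[599,-40]).T)<60]
    print(n,"hub",circ(cv2.convexHull(q[:,:2].astype(np.float32))[:,0],45).round(2),circ(cv2.convexHull(q[:,:2].astype(np.float32))[:,0]).round(1),np.percentile(q[:,2],[5,50,95]).round(1))
    # tilt: plane fit on flange top
    t=q[q[:,2]>np.median(q[:,2])-2];print("tilt",np.linalg.lstsq(np.c_[t[:,:2]-t[:,:2].mean(0),np.ones(len(t))],t[:,2],rcond=None)[0].round(3),len(t))
    w=W.reshape(-1,3);w=w[(w[:,2]>65)&(w[:,2]<104)&(np.hypot(*(w[:,:2]-[599,-40]).T)<25)]
    print("spig",circ(w[:,:2],13.5)[:2].round(2),len(w))
print(s["ee_pos"])
```

```text
scene hub [601.12 -40.07  20.  ] [600.9 -40.2  45.4] [169.8 175.9 178. ]
tilt [-4.00000e-03 -1.00000e-03  1.76257e+02] 503
spig [600.07 -41.  ] 142
side hub [598.   -43.49  20.  ] [598.  -43.4  45.1] [168.6 173.9 176.1]
tilt [ 2.00000e-03 -1.00000e-03  1.74201e+02] 582
spig [599.29 -40.47] 228
[599.11902926 -39.64213733 199.91974193]
```

Run:
```python
from rig import bot
from h import *
def rep(t):
    s=bot.read_state();print(t,s["ee_pos"].round(2),s["ft_force"].round(2),s["moment"].round(3),round(s["grip_width"],1),s["clock"])
bot.servo_line([599.3,-40.5,150],speed=100);rep("hover")
for z,v in((132,40),(90,60),(82,20)):
    r=bot.servo_line([599.3,-40.5,z],speed=v,until_force=10);rep((z,r))
    if r:break
```

```text
hover [599.55 -40.56 150.5 ] [-0.35  1.35 -2.25] [-0.033  0.024  0.002] 40.4 12.1
(132, False) [599.34 -40.52 131.99] [-0.79  0.09 -2.96] [-0.004 -0.003 -0.027] 40.4 12.7
(90, False) [599.51 -40.53  90.33] [ 0.47  0.43 -2.24] [-0.016  0.085 -0.01 ] 40.2 13.55
(82, True) [599.56 -40.54  84.52] [-1.23  0.1   6.95] [ 0.021  0.351 -0.042] 40.3 13.9083
```

The hub is home: the TCP stopped at 84.5, which matches 50 mm plus the 34.5 mm grasp height. Releasing it, then going for the red cap after checking for obstacles around it.

Run:
```python
from rig import bot
import pickle;from h import *
d=pickle.load(open("d0.pkl","rb"))
for n in d:
    W=cloud(d[n]);W=W[d[n]["depth"]>0];r=np.hypot(*(W[:,:2]-[461,-249]).T)
    m=(W[:,2]>15)&(r>45)&(r<200)&(W[:,2]<250);i=np.where(m)[0]
    print(n,m.sum(),W[i[np.argmin(r[i])]] if len(i) else None)
bot.move_gripper(85);bot.dwell(.2)
bot.servo_line([599.3,-40.5,200],speed=150)
D={n:bot.read_camera(n) for n in("scene","side")}
for n,c in D.items():
    W=cloud(c);W=W[c["depth"]>0];w=W[(np.hypot(*(W[:,:2]-[599,-40]).T)<65)&(W[:,2]>57)&(W[:,2]<65)];m=np.hypot(*(w[:,:2]-[599,-40]).T)>25;w=w[m]
    print(n,"flange top",np.median(w[:,2]),circ(cv2.convexHull(w[:,:2].astype(np.float32))[:,0]))
bot.move_to([435,-230,230],down(A));bot.dwell(.2)
st=bot.read_state();c=bot.read_camera("wrist");im=c["image"];h=cv2.cvtColor(im,cv2.COLOR_BGR2HSV)
m=(((h[...,0]<8)|(h[...,0]>172))&(h[...,1]>150)&(h[...,2]>60)).astype(np.uint8)
n,l,s,ce=cv2.connectedComponentsWithStats(m);k=1+np.argsort(-s[1:,4])[:3];print(s[k],ce[k])
print("expected",wproj(c,st,[461,-249,46]),[wray(c,st,*ce[i],8)[:2] for i in k],st["clock"])
cv2.imwrite("pics/w3.png",im)
```

```text
scene 381 [ 343.55848544 -256.010944     18.28816275]
side 1008 [ 340.35649806 -259.69932549   18.26613197]
scene flange top 60.63164109407336 [601.41588891 -41.68939794  44.73933855]
side flange top 58.89807227321933 [598.33094156 -43.81903057  44.98118671]
[[ 309  161   63   72 1599]
 [ 355  162   30   20   33]
 [ 386  184    1    2    2]] [[339.35959975 210.39649781]
 [370.3030303  168.72727273]
 [386.         184.5       ]]
expected (np.float64(357.00385020431565), np.float64(209.42999691501464)) [array([ 445.70410013, -246.22930069]), array([ 494.31612365, -238.03365139]), array([ 494.83681294, -259.38618996])] 16.9
```

View pics/w3.png

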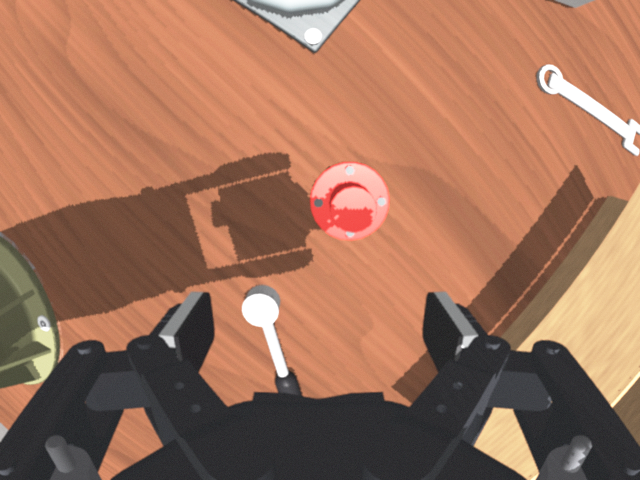

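The wrist view shows the red cap's flange centred at (349,201) and its boss near (352,206). Glare split the mask. The box edge at (500,330) is well clear and the ratchet is at (262,308). I'll use the flange centre ray together with the fixed views.

Run:
```python
from rig import bot
import pickle;from h import *
st=bot.read_state();c=bot.read_camera("wrist");w=wray(c,st,349.5,201,8)[:2];print("wrist red",w)
x,y=(w+2*np.array([461,-249.2]))/3
assert np.hypot(*(w-[461,-249.2]))<7
pick(bot,x,y,33,220)
bot.move_to([599.3,-40.5,220],down(B));bot.dwell(.3)
s=bot.read_state();print(s["ee_pos"],s["ft_force"],s["moment"],s["grip_width"],s["clock"])
D={n:bot.read_camera(n) for n in("scene","side")}
a=np.hstack([cv2.resize(D["scene"]["image"][130:330,180:380],(400,400)),cv2.resize(D["side"]["image"][130:330,260:460],(400,400))]);cv2.imwrite("pics/s3.png",a)
```

```text
wrist red [ 458.82653396 -246.55549684]
grip1 39.045887483524375 20.02317780163139 [ 460.4078912  -248.39264067   33.29812136]
grip2 38.70857295159029 60.55936373770237 [ 460.3890961  -248.4139157    33.33165719] 21.1417
lift 39.34709885607312 [ 0.11574718  0.48102779 -1.4353823 ] [ 460.08923121 -248.19176476  219.28580854] 22.7333
[599.12357434 -41.33410778 220.13675348] [-0.04425849  0.62160575 -1.25979524] [ 0.01021833  0.0368976  -0.00680193] 38.895095324298964 24.0167
```

View pics/s3.png

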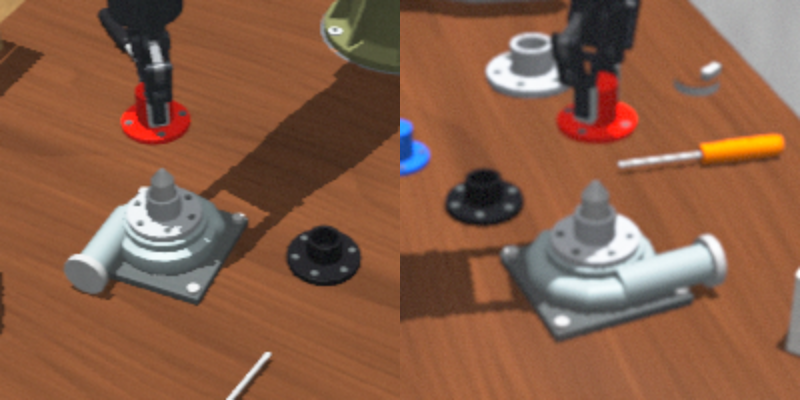

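The hub sits flush on the housing face, and the red cap is held level above the spigot: scene crop (155,120) over tip (163,175), side crop (598,120) over tip (597,185). Inserting it now; it should seat at TCP ≈ 121.3.

Run:
```python
from rig import bot
from h import *
def rep(t):
    s=bot.read_state();print(t,s["ee_pos"].round(2),s["ft_force"].round(2),s["moment"].round(3),round(s["grip_width"],1),s["clock"])
bot.servo_line([599.3,-40.5,165],speed=80);rep("hover")
for z,v in((138,40),(125,40),(118,15)):
    r=bot.servo_line([599.3,-40.5,z],speed=v,until_force=10);rep((z,r))
    if r:break
if bot.read_state()["ee_pos"][2]<122.5:
    bot.move_gripper(85);bot.dwell(.2);bot.servo_line([599.3,-40.5,230],speed=120);bot.dwell(.3);rep("clear")
    D={n:bot.read_camera(n) for n in("scene","side")}
    for n,c in D.items():
        W=cloud(c);W=W[c["depth"]>0];t=W[np.hypot(*(W[:,:2]-[599,-41]).T)<15];print(n,"boss top (134)",np.median(t[t[:,2]>125][:,2]))
    cv2.imwrite("pics/s4.png",np.hstack([cv2.resize(D["scene"]["image"][130:330,180:380],(400,400)),cv2.resize(D["side"]["image"][130:330,240:440],(400,400))]))
```

```text
hover [599.56 -40.53 165.46] [-0.06  0.08 -0.24] [ 0.001  0.034 -0.031] 39.0 24.95
(138, False) [599.42 -40.52 138.2 ] [ 0.68 -0.76 -0.47] [-0.027  0.022 -0.039] 38.7 25.775
(125, False) [599.24 -40.49 124.76] [ 0.03  0.46 -0.93] [-0.035 -0.046  0.03 ] 38.7 26.25
(118, True) [599.59 -40.58 121.33] [-0.25  0.68  5.25] [-0.001  0.174 -0.01 ] 38.5 26.6083
clear [599.23 -40.49 229.64] [ 0.12 -0.07  0.59] [0.001 0.077 0.017] 85.2 28.6917
scene boss top (134) 309.8667651341899
side boss top (134) 289.9980056575189
```

View pics/s4.png

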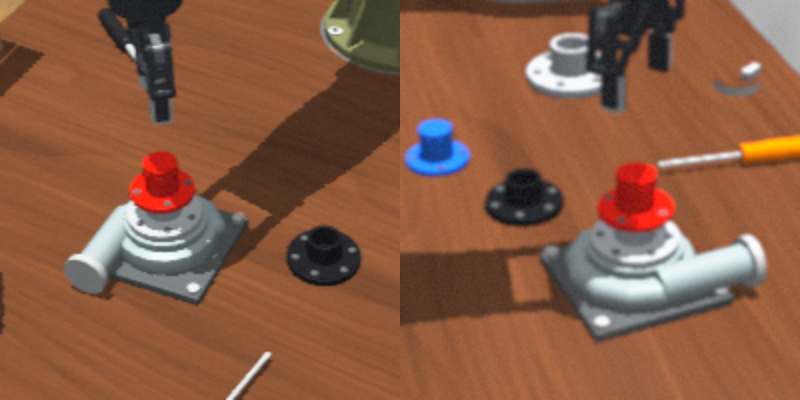

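The red cap sits level on the hub neck (scene crop (162,180), side crop (637,195)). It stopped at TCP 121.3 as expected, the gripper is clear, and the blue cap is untouched. The boss-top depth check picked up the gripper instead of the cap, so I'm going by the stop height and the picture.

```bash
python3 -c "
from rig import bot
print(bot.finish_job())"
```

```text
the job is handed in; nothing more can be done
None
```

The job is handed in at about 29 s: the silver hub is seated on the housing face, the red cap is flush on top of it and released, and the blue cap was left where it was.

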